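Feed a handset battery into the covered tester with a push stick

TASK

Use the wooden push stick to feed the battery lying on the tester's infeed deck through the covered guide tunnel until it is fully home, with the contact block pushed back as far as it goes. Do not touch the battery with the gripper. Then draw the stick out and lay it flat on the desk, grip upward, clear of the tester, leaving the other loose things where they are.

Things in the scene. Friction and masses are not known exactly. Their poses are not given: they have to be found in the camera images.
- tester: Battery tester fixed to the desk: grey base plate 250 x 86 x 8 mm with an aluminium guide channel on top along its x axis. Origin on the desk under the channel's centre line; x = feed direction, z up. Flat open infeed deck, top 8 mm above the desk, from x = -135 mm to the tunnel mouth at -25. Back wall ends at x = +113 mm.
- tunnel_mouth (a point): Centre of the tunnel mouth at deck level, tester x = -25 mm; same axes. From 31 mm before it two cheeks (tops 22 mm above desk) form a funnel, about 64 narrowing to 38 mm wide. The tunnel behind it is 95 mm long, 38 mm wide and 17 mm high inside (8 to 25 mm above desk), under a translucent cover, top 28 mm above desk.
- contact_slide (a joint): Black contact block (34 mm wide) at the end of the tunnel, with a small steel pin standing up from it. 0 = fully forward, its face at tester x = +75 mm; 0.008 m = pushed fully back against its stop, its face at +83 mm. It resists with about 2 N of friction and stays where it is left. It may start up to 3 mm back.
- battery: Loose black battery with a grey panel on top and three brass pads on its front end, 56 mm long (its x, pads at +x), 34 mm wide (y), 12 mm high, about 60 g. Origin at the centre of its underside. It starts on the infeed deck, pads towards the tunnel, a little off centre and askew. Fully home, its origin is at tester x = +55 mm.
- push_stick: Loose wooden push stick, about 70 g: a flat bar 170 mm long, 22 mm wide and 6 mm thick, with an upright grip 40 mm long (x), 14 mm thick (y), from 6 to 46 mm above the bar's underside. Origin under the middle of the grip, on the bar's underside; x points along the bar to the nose, 150 mm from the origin (the other end is 20 mm behind it); z up. It starts lying flat on the desk.
- stick_nose (a point): Middle of the push stick's front end face, 3 mm above its underside.
- paste_tub: Bystander: small round cream tub, 45 mm across, 16 mm high, on the desk. Origin at the centre of its underside.
- charger: Bystander: white mains charger, 30 x 60 x 24 mm, on the desk. Origin at its underside.
- spudger: Bystander: thin black nylon pry tool, 145 x 12 x 8 mm, on the desk (not the push stick). Origin at the centre of its underside.
Things that resemble listed ones, but are neither listed nor needed, are in the scene too. What is shaped like the battery but green or orange is not meant.

How it is judged:
By the outcome, as a careful person would: the job done as asked, in the order asked, and still so for the second after the job is handed in, with the robot touching nothing.
It also fails if it takes over 51 s, if anything falls off the work surface, if the arm or the gripper's body presses on something with over 40 N, if the wrist force passes 120 N, or if a joint passes its speed limit or range.

ROBOT

A 6-joint arm with a two-finger parallel gripper is mounted at the origin on a cart in front of the work surface, level with it; the furniture and walls round the work are solid. World frame = base frame: x ahead of the robot, y to its left, z up, the work surface at z = 0. Lengths are in mm, angles in rad, forces in N, time in s.
With the tool pointing down it reaches from about 350 to 925 mm from the base axis. Payload 6.4 kg.
Tool frame: the origin (TCP) lies at the very end of the fingers, on their centre line; the grasp point (between the pads) lies 19 mm behind it (pinch_z is the z of the grasp point in the tool frame, in mm); z points along the fingers, y is the line along which they close (so a half turn about z gives the same grasp; the last joint's range is limited). The gripper opens to 94 mm and grips with 3 to 60 N. Pads are 16 mm wide; open, the fingers measure 119 mm over their backs; the gripper's body (75 mm by 177 mm) begins 78 mm behind the grasp point.
Start: joints at [0.929, 0.245, 1.558, -0, 1.339, -0.174], TCP at [293.099, 580.178, 166.755] pointing down, gripper open.
Joint ranges: [-3.13, 3.13], [-1.02, 2.26], [0.13, 2.54], [-0.95, 4.09], [0.21, 2.88], [-2.74, 2.74]. Speed limits (rad/s): [2.57, 2.57, 3.14, 3.14, 3.14, 3.14].

INTERFACE

Orientations are given as a unit quaternion [w, x, y, z].
In Python, from workcell import * gives the robot as it stands.
- The arm moves only by the tool servo_tool, never from a script. Its arguments are lists of equal length, an entry for each row: "offset": the shift along the tool's x, y, z in mm, a list of three; "spin": the turn about the tool's z in degrees. A call has 1 to 12 rows; each row is the pose to reach, as a shift and turn from the pose commanded when the call began, along the tool's axes at that moment; what a row does not reach only later rows make up. A row lasts 1/10 s, in which the tool goes at most 50 mm and 8.59 degrees, less where a joint would pass 70% of its speed; a pose out of reach is approached as far as the arm can. A call with a gripper value outside its range is refused whole. "jaw" is the opening, from 0 (shut) to 1 (fully open), set as the call begins (left out, the last holds). The fingers move at their own pace and stop on an object; "grip_force" is the grip in N (left out, the last holds). Time passes only in rows, so rows that repeat a pose let the fingers close. It gives the time, the measured TCP pose, the force, the opening and the grip force at its end, in the units of the state.
- get_state(): the state, without advancing time (a new reading comes with each control period).
- camera(name): name is "scene" or "top"; returns (picture, depth): 420x560x3 uint8, red, green, blue; 420x560 float32, mm along the optical axis (not along the pixel's ray), 0 where there is no reading.
- camera_params(name): a dict with "fx", "fy", "cx", "cy" (pixels), "origin" and "attitude" of the camera in the world. Camera axes: x right, y down, z forward; pixel columns grow to the right and rows downward; lengths in mm; the calibration is good to about 2 mm. A picture is of the moment at which its call begins. camera_params takes no time and is no camera call.
- close_job(): hands the job in; it is judged then, once.
Trained networks look in the newest picture that a camera, given by its name, has taken for a name from the list of things; names that differ only in an ending like _2 or _b are one class to them, and where a whole thing is asked for, a point or a joint stands for the part that bears it (a point fixed in the world has none). Each returns a list of dicts, best first, with "confidence" (0 to 1); they miss things now and then, are a little off and sometimes report something else, mostly with a low value. They report only what shows in the picture. A call takes as long as a camera call. They do not tell look-alikes from the thing itself.
- cut_out(name, camera): "mask" (420x560 bool, what is visible of it) and "location" ([column, row] in pixels, amid what is visible of it).
- mark_of(name, camera): "location" ([column, row] in pixels: a listed point, or the origin of a listed thing).
The state is a dict: "time_s": time; "q": joint angles; "joint_vel": joint speeds; "joint_efforts": joint torques, N m; "tool_pos": TCP position; "orientation": TCP orientation; "ft_force": force on the tool from outside, world axes, zero at the start; "moment": the same for the moment, N m; "gripper_width": finger opening in mm; "finger_force": force on a finger pad.
Only numpy, scipy, OpenCV 4.12 (cv2) and the standard library are available. Lean on these libraries where they do the work, as an engineer would, in place of code of your own. Each camera call takes 0.05 s, during which the arm holds its last target. There are 200 camera calls.

## Working session

There is one attempt and no reset: what is moved stays moved. The work goes in short steps, Python scripts to look and compute and a tool call to move; the robot and the scene stay as the last step left them, time stands still between calls to the robot, and variables do not carry over. Pictures are saved under pics/ and viewed, at most 10 in all, crops included, and the job is handed in when it is done.

Besides the shell and the picture viewer there is one more tool, called as a command line: name --pt "numbers of a row" for each row, then --argument value for the rest. servo_tool: Moves the arm, as the interface text tells. Its arguments: {"type":"object","properties":{"offset":{"type":"array","items":{"type":"array","items":{"type":"number"}}},"spin":{"type":"array","items":{"type":"number"}},"jaw":{"type":"number"},"grip_force":{"type":"number"}},"required":["offset","spin"]}

```bash
mkdir -p pics; cat > h.py <<'E'
from workcell import *
import numpy as np, cv2
from scipy.spatial.transform import Rotation as R
def rot(a):
    a=np.array(a,float)
    return a if a.shape==(3,3) else R.from_quat([a[1],a[2],a[3],a[0]]).as_matrix()
def px2w(p,u,v,z=None,d=None):
    r=np.array([(u-p['cx'])/p['fx'],(v-p['cy'])/p['fy'],1.0]); o=np.array(p['origin'],float); w=rot(p['attitude'])@r
    return o+w*(d if z is None else (z-o[2])/w[2])
def w2px(p,X):
    c=rot(p['attitude']).T@(np.array(X,float)-np.array(p['origin']))
    return c[0]/c[2]*p['fx']+p['cx'],c[1]/c[2]*p['fy']+p['cy']
def save(n,im): cv2.imwrite('pics/'+n,cv2.cvtColor(im,cv2.COLOR_RGB2BGR))
E
python3 - <<'E'
from h import *
for c in ['top','scene']:
    im,d=camera(c); save(c+'0.png',im); np.savez(c+'0.npz',im=im,d=d)
    p=camera_params(c); print(c,p)
    for n in ['tester','tunnel_mouth','battery','push_stick','stick_nose','paste_tub','charger','spudger','contact_slide']:
        for r in mark_of(n,c)[:3]: print(n,np.round(r['location'],1),round(r['confidence'],2),np.round(px2w(p,*r['location'],z=0),0))
s=get_state();print(s)
E
```

```text
top {'fx': 412.106187522757, 'fy': 412.106187522757, 'cx': 273.9136022633528, 'cy': 211.52971356952463, 'origin': array([ 455.48092759,  -26.35806355, 1004.0146737 ]), 'attitude': array([-0.01401251,  0.71593383, -0.6975438 ,  0.02598166])}
tester [283.8 186. ] 0.63 [576. -65.   0.]
tunnel_mouth [293.9 189.1] 0.97 [569. -90.   0.]
battery [358.6 297.3] 0.87 [ 310. -253.    0.]
battery [202.9 236.2] 0.84 [448. 128.   0.]
battery [315.4 286.5] 0.59 [ 334. -148.    0.]
push_stick [160.6 205.7] 0.66 [519. 233.   0.]
stick_nose [139.4 263.2] 0.93 [379. 278.   0.]
paste_tub [370.6 150.9] 0.64 [ 669. -278.    0.]
paste_tub [313.6 201.2] 0.39 [ 540. -139.    0.]
charger [315.3 138.2] 0.73 [ 697. -140.    0.]
spudger [180.4 176.3] 0.49 [593. 188.   0.]Traceback (most recent call last):
  File "<stdin>", line 6, in <module>
ValueError: it knows: battery, charger, paste_tub, push_stick, spudger, stick_nose, tester, tunnel_mouth
```

View pics/top0.png

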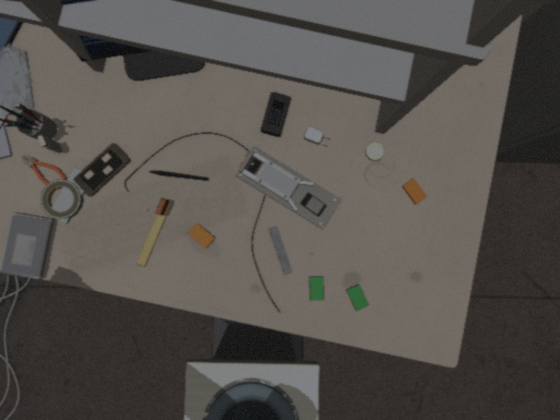

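The top view shows the tester at (288,187) with a dark battery on its infeed deck at (314,203), the stick (yellow bar, orange grip) at (155,230) with its nose near (141,263), and the spudger at (180,176). Look-alikes:
- **Battery:** green at (316,288) and (357,297), orange at (202,236) and (414,190), phone or remote at (276,113) and (103,170).
- **Stick:** grey bar at (280,250), spudger at (180,176).

I choose the black battery on the deck and the yellow bar with the grip.

```bash
python3 - <<'E'
from h import *
im,d=camera('scene'); save('scene0.png',im); np.savez('scene0.npz',im=im,d=d)
p=camera_params('scene'); print(p)
for n in ['tester','tunnel_mouth','battery','push_stick','stick_nose']:
    for r in mark_of(n,'scene')[:3]: print(n,np.round(r['location'],1),round(r['confidence'],2),np.round(px2w(p,*r['location'],z=0),0))
T=np.load('top0.npz'); im=T['im']
def crop(u0,v0,w,h,s): return cv2.resize(np.clip(im[v0:v0+h,u0:u0+w].astype(float)*1.9,0,255).astype(np.uint8),None,fx=s,fy=s,interpolation=cv2.INTER_CUBIC)
a=crop(230,140,114,92,7)[:600,:]
b=cv2.resize(crop(125,190,60,80,7),(420,560))
save('c1.png',a[:,:798]); 
p=camera_params('top'); camera('top')
for n in ['tester','battery','push_stick']:
    for r in cut_out(n,'top')[:4]:
        m=r['mask']; v,u=np.nonzero(m); print(n,r['confidence'],r['location'],m.sum(),cv2.minAreaRect(np.c_[u,v].astype(np.float32)),np.median(T['d'][m]))
s=get_state();print(s['tool_pos'],s['orientation'],s['time_s'],s['gripper_width'])
m=np.zeros((5,5))
# heights
for (u,v) in [(162,207),(150,240),(141,262),(288,180),(314,203),(270,170)]:
    print(u,v,np.round(px2w(p,u,v,d=T['d'][v,u]),1))
save('c2.png',b)
E
```

```text
{'fx': 465.61100451420907, 'fy': 465.61100451420907, 'cx': 289.9854433679237, 'cy': 214.36468456336337, 'origin': array([-141.59603023, -655.49665045, 1064.10310352]), 'attitude': array([-0.33131011,  0.8576448 , -0.369432  ,  0.1349037 ])}
tester [316.1 222.1] 0.61 [571. -65.   0.]
tunnel_mouth [322.1 225.9] 0.71 [572. -88.   0.]
battery [306.8 315.3] 0.85 [ 317. -258.    0.]
battery [326.8 238.3] 0.78 [ 545. -129.    0.]
battery [239.6 210.2] 0.67 [445. 141.   0.]
push_stick [239.2 186.7] 0.56 [514. 219.   0.]
stick_nose [196.6 196. ] 0.66 [393. 288.   0.]
tester 0.76 [282.3, 187.0] 3279 ((286.67547607421875, 186.8979034423828), (104.56742858886719, 35.864261627197266), 31.504268646240234) 996.95654
battery 0.87 [412.7, 192.5] 343 ((413.310791015625, 190.63510131835938), (22.78453826904297, 15.11219310760498), 54.462318420410156) 1002.4583
battery 0.84 [313.1, 202.6] 313 ((312.26922607421875, 203.84616088867188), (22.46535873413086, 14.422204971313477), 33.690067291259766) 988.00323
battery 0.84 [201.6, 237.2] 321 ((200.67074584960938, 235.53659057617188), (22.957542419433594, 14.367987632751465), 38.65980911254883) 986.97986
battery 0.71 [358.8, 295.2] 375 ((356.3999938964844, 296.8000183105469), (25.043960571289062, 15.20526123046875), 63.43495178222656) 985.33246
push_stick 0.6 [151.8, 227.4] 670 ((152.77227783203125, 232.2227783203125), (11.213852882385254, 70.35357666015625), 20.85445785522461) 989.6001
[293.06157249 580.18007716 166.73670116] [-2.01028350e-05  2.31739667e-01  9.72777840e-01 -2.07194409e-05] 0.95 94.12748442991818
162 207 [513.9 219.1  41.2]
150 240 [435.9 252.4  10. ]
141 262 [382.8 272.3   7.5]
288 180 [586.9 -73.8  29.5]
314 203 [ 534.2 -137.6   23. ]
270 170 [609.3 -30.3  32. ]
```

View pics/c1.png

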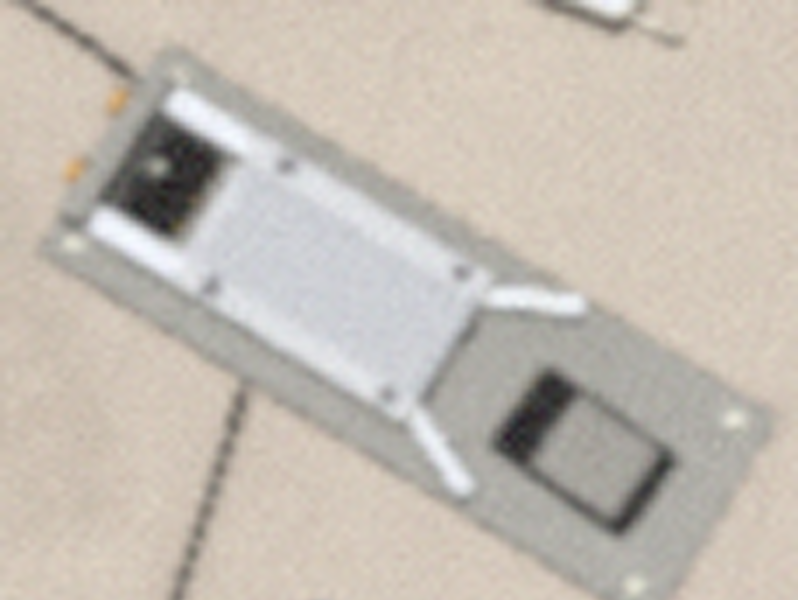

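View pics/c2.png

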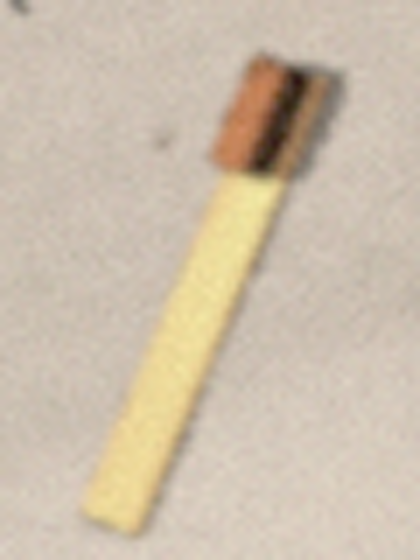

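View pics/scene0.png

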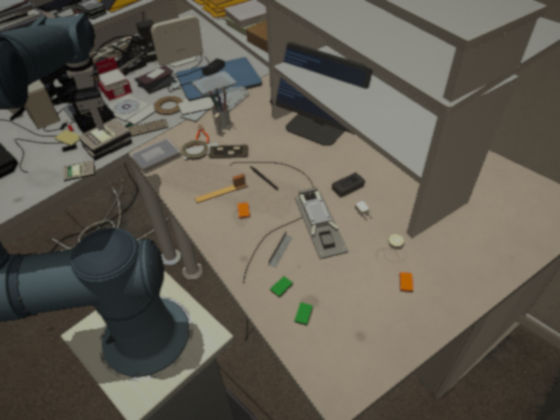

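The crops confirm both choices: black battery with a grey panel on the deck, pads towards the tunnel, and yellow bar with an upright grip. Next I measure both precisely.

```bash
cat > meas.py <<'E'
from h import *
def tester_pose(p):
    f=lambda c,z:px2w(p,230+(c[0]+.5)/7-.5,140+(c[1]+.5)/7-.5,z=z)
    return f
def hsvof(im): return cv2.cvtColor(im,cv2.COLOR_RGB2HSV)
def stick(im,p,zb=6.):
    h=hsvof(im).astype(int); m=((h[...,0]>20)&(h[...,0]<32)&(h[...,1]>85)&(h[...,2]>70)).astype(np.uint8)
    n,l,s,c=cv2.connectedComponentsWithStats(m); i=1+np.argmax(s[1:,4]); v,u=np.nonzero(l==i)
    W=np.array([px2w(p,a,b,z=zb)[:2] for a,b in zip(u,v)]).astype(np.float32)
    return s[i],W,cv2.minAreaRect(W)
E
python3 - <<'E'
from meas import *
p=camera_params('top'); T=np.load('top0.npz'); im=T['im']
f=tester_pose(p)
A=[f(c,8) for c in [(180,72),(72,243),(735,418),(635,585)]]
print('screws',np.round(A,1)); a=(A[0]+A[1])/2;b=(A[2]+A[3])/2; d=(a-b)[:2]; print('axis deg',np.degrees(np.arctan2(d[1],d[0])),'len',np.hypot(*d),'mid',(a+b)/2)
for e,g in [((170,90),(490,285)),((90,225),(405,415))]:
    x=(f(g,25)-f(e,25))[:2]; print('rail deg',np.degrees(np.arctan2(-x[1],-x[0])))
M=[f(c,28) for c in [(425,405),(485,300)]]; print('mouth cover edge',np.round(M,1),(M[0]+M[1])/2)
B=[f(c,20) for c in [(550,368),(675,458),(620,535),(493,448)]]; print('batt',np.round(B,1),np.mean(B,0))
for i in range(4): x=(B[i-1]-B[i])[:2]; print(np.hypot(*x),np.degrees(np.arctan2(x[1],x[0])))
s,W,r=stick(im,p); print('stick',s,r,np.round(cv2.boxPoints(r),1))
h=hsvof(im); print(h[207,162],h[207,160],h[240,150])
h=h.astype(int); m=((h[...,0]<14)&(h[...,1]>110)&(h[...,2]>60)); m[:190]=0;m[225:]=0;m[:,:150]=0;m[:,175:]=0
v,u=np.nonzero(m); G=np.array([px2w(p,a,b,z=46)[:2] for a,b in zip(u,v)]).astype(np.float32); print('grip',len(G),cv2.minAreaRect(G),G.mean(0))
# obstacles: tall things near workspace
D=T['d']; V,U=np.mgrid[0:420:4,0:560:4]
P=np.array([px2w(p,a,b,d=D[b,a]) for a,b in zip(U.ravel(),V.ravel()) if D[b,a]>0])
q=P[(P[:,2]>60)&(P[:,0]>250)]; print('tall xmin',q[:,0].min(), [ (y,np.round(q[(q[:,1]>y)&(q[:,1]<y+100)][:,0].min() if ((q[:,1]>y)&(q[:,1]<y+100)).any() else 0)) for y in range(-500,400,100)])
E
```

```text
screws [[ 661.6    6.8    8. ]
 [ 600.5   42.5    8. ]
 [ 545.8 -189.2    8. ]
 [ 486.9 -155.5    8. ]]
axis deg 59.800779398897646 len 227.96453321044925 mid [573.70611369 -73.84874367   8.        ]
rail deg 60.03042910831427
rail deg 60.335665271487805
mouth cover edge [[545.6 -80.3  28. ]
 [582.  -99.9  28. ]] [563.80554163 -90.0671      28.        ]
batt [[ 560.2 -123.3   20. ]
 [ 530.4 -166.9   20. ]
 [ 503.5 -148.5   20. ]
 [ 532.2 -104.3   20. ]] [ 531.58583696 -135.75451895   20.        ]
33.85739231403256 145.9207301190809
52.76774055736901 55.61400829957439
32.584856596370344 -34.31780785176664
52.64064171415678 -123.00129074462993
stick [138 215  27  50 336] ((438.2931213378906, 251.24697875976562), (18.278682708740234, 127.95905303955078), 69.47959899902344) [[375.2 265.1]
 [495.  220.3]
 [501.4 237.4]
 [381.6 282.2]]
[ 11 142  79] [ 11 136 103] [ 24  89 123]
grip 76 ((515.3635864257812, 221.46939086914062), (11.789640426635742, 35.18653869628906), 68.4245376586914) [515.0096  221.80782]
tall xmin 645.863279854092 [(-500, np.int64(0)), (-400, np.float64(698.0)), (-300, np.float64(699.0)), (-200, np.float64(718.0)), (-100, np.float64(736.0)), (0, np.float64(756.0)), (100, np.float64(775.0)), (200, np.float64(815.0)), (300, np.float64(834.0))]
```

servo_tool --pt "-40 -24 0" --pt "-80 -49 10" --pt "-120 -73 20" --pt "-160 -98 30" --pt "-200 -122 40" --pt "-240 -147 50" --pt "-280 -171 60" --pt "-320 -196 70" --pt "-360 -220 80" --pt "-360 -220 80" --pt "-360 -220 80" --spin '[-1, -2, -3, -4, -5, -6, -6, -6, -6, -6, -6]' --jaw 0.6

```text
time_s: 2.05
tool_pos: [515.4, 220.9, 86.6]
orientation: [-0.0, 0.182, 0.983, 0.0]
ft_force: [-0.6, 0.8, -0.4]
gripper_width: 56.7
finger_force: 0.0
```

servo_tool --pt "0 0 30" --pt "0 0 55" --pt "0 0 70" --pt "0 0 76" --pt "0 0 76" --pt "0 0 76" --spin '[0, 0, 0, 0, 0, 0]'

```text
time_s: 2.65
tool_pos: [516.0, 222.1, 11.9]
orientation: [0.001, 0.18, 0.984, 0.0]
ft_force: [-0.0, -0.5, 1.0]
gripper_width: 56.5
finger_force: 0.0
```

servo_tool --pt "0 0 0" --pt "0 0 0" --pt "0 0 0" --pt "0 0 0" --pt "0 0 0" --pt "0 0 0" --pt "0 0 0" --pt "0 0 0" --spin '[0, 0, 0, 0, 0, 0, 0, 0]' --jaw 0.0 --grip_force 40

```text
time_s: 3.45
tool_pos: [515.2, 221.5, 10.7]
orientation: [-0.0, 0.181, 0.984, -0.0]
ft_force: [0.1, -0.3, 0.3]
gripper_width: 0.4
finger_force: 0.0
```

The fingers closed to 0.4 mm, so they missed the grip. I'll look.

```bash
python3 - <<'E'
from h import *
o=[]
for c,b in [('top',(110,170,110,110)),('scene',(180,130,110,110))]:
    im,d=camera(c); np.savez(c+'1.npz',im=im,d=d)
    u,v,w,h=b; o.append(cv2.resize(np.clip(im[v:v+h,u:u+w]*1.7,0,255).astype(np.uint8),(395,395),interpolation=cv2.INTER_CUBIC))
    print(c,w2px(camera_params(c),[515,221.5,46]),w2px(camera_params(c),[515,221.5,0]))
save('miss.png',np.hstack(o))
E
```

```text
top (np.float64(160.4499634702284), np.float64(206.3472310301521)) (np.float64(165.31759463124405), np.float64(207.6505597633456))
scene (np.float64(237.48157434820592), np.float64(175.8874206927262)) (np.float64(238.85674084855), np.float64(186.1972411264962))
```

View pics/miss.png

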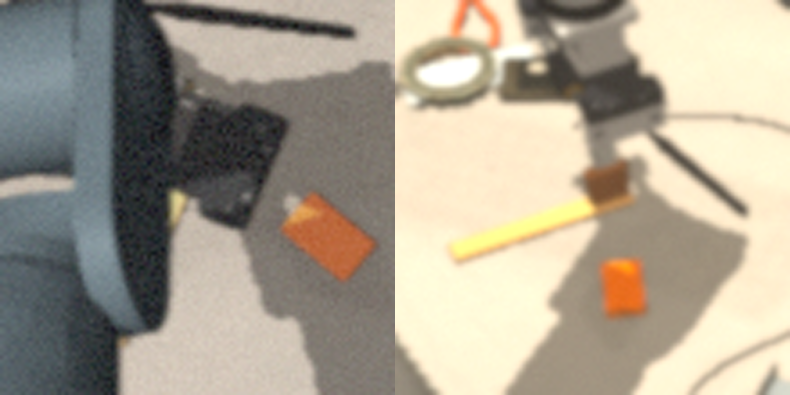

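```bash
python3 - <<'E'
from h import *
p=camera_params('scene');pt=camera_params('top')
for k in (0,1):
    T=np.load(f'scene{k}.npz'); h=cv2.cvtColor(T['im'],cv2.COLOR_RGB2HSV).astype(int)
    for nm,m in [('grip',(h[...,0]<15)&(h[...,1]>110)),('bar',(h[...,0]>18)&(h[...,0]<32)&(h[...,1]>95))]:
        m=m.copy(); m[:165]=0;m[203:]=0;m[:,:185]=0;m[:,252:]=0
        v,u=np.nonzero(m); print(k,nm,len(u),u.min(),u.max(),v.min(),v.max())
        P=np.array([px2w(p,a,b,d=T['d'][b,a]) for a,b in zip(u,v)]); print(np.round(np.percentile(P,[5,50,95],axis=0),1).tolist())
T=np.load('scene1.npz')
for v in range(160,190,3): print(v,[np.round(px2w(p,u,v,d=T['d'][v,u])).astype(int).tolist() for u in (234,239,244)])
print(get_state()['gripper_width'],get_state()['finger_force'],get_state()['tool_pos'])
E
```

```text
0 grip 107 233 246 174 202
[[497.8, 207.5, 11.3], [513.1, 216.9, 33.1], [527.7, 225.8, 46.0]]
0 bar 176 195 234 185 201
[[383.9, 226.3, 0.4], [443.8, 249.6, 4.4], [496.5, 272.6, 8.1]]
1 grip 102 233 247 175 202
[[477.5, 161.5, -0.3], [512.2, 216.8, 27.8], [527.6, 223.1, 46.0]]
1 bar 179 195 235 185 201
[[384.0, 223.8, 0.3], [442.7, 250.5, 4.4], [494.0, 273.8, 8.8]]
160 [[460, 155, 189], [471, 145, 187], [485, 141, 180]]
163 [[454, 148, 185], [469, 145, 178], [482, 139, 172]]
166 [[456, 152, 170], [474, 153, 158], [486, 146, 154]]
169 [[457, 157, 155], [472, 152, 148], [585, 273, -4]]
172 [[507, 227, 65], [515, 212, 69], [572, 259, 1]]
175 [[508, 229, 50], [511, 208, 61], [566, 253, -5]]
178 [[505, 227, 40], [516, 216, 39], [531, 210, 33]]
181 [[499, 222, 34], [515, 217, 26], [529, 210, 21]]
184 [[500, 226, 18], [514, 218, 13], [530, 213, 5]]
187 [[495, 221, 11], [511, 216, 3], [526, 210, -4]]
0.585161599684423 0.0 [515.1956246  221.48365244  10.72242192]
```

Camera depth puts the closed fingers at the grip's position, but ending around z = 50. I'll raise the tool and check where the fingertips really are.

servo_tool --pt "0 0 -20" --pt "0 0 -40" --pt "0 0 -60" --pt "0 0 -60" --pt "0 0 -60" --spin '[0, 0, 0, 0, 0]'

```text
time_s: 4.05
tool_pos: [515.2, 221.5, 70.5]
orientation: [0.0, 0.181, 0.984, 0.0]
ft_force: [0.7, -1.0, 0.3]
gripper_width: 0.5
finger_force: 0.0
```

```bash
python3 - <<'E'
from h import *
p=camera_params('scene'); im,d=camera('scene'); np.savez('scene2.npz',im=im,d=d); s=get_state(); print(s['tool_pos'],s['gripper_width'],s['q'])
save('up.png',cv2.resize(np.clip(im[110:210,180:290]*1.7,0,255).astype(np.uint8),None,fx=5.5,fy=5.5,interpolation=cv2.INTER_CUBIC))
for v in range(140,196,3): print(v,[np.round(px2w(p,u,v,d=d[v,u])).astype(int).tolist() for u in (230,235,239,243)])
print(w2px(p,s['tool_pos']))
E
```

```text
[514.52809467 221.31056589  69.69644503] 0.3808655218934197 [ 2.03792791e-01  1.47187629e-01  1.85983216e+00 -7.05938891e-06
  1.13601394e+00 -1.00386223e+00]
140 [[467, 169, 249], [475, 158, 250], [484, 151, 249], [493, 146, 246]]
143 [[459, 160, 248], [468, 150, 248], [475, 141, 249], [484, 135, 247]]
146 [[453, 155, 244], [465, 148, 240], [473, 140, 240], [486, 139, 233]]
149 [[454, 157, 231], [464, 149, 230], [481, 152, 217], [489, 145, 217]]
152 [[455, 161, 217], [464, 150, 218], [475, 147, 213], [487, 144, 207]]
155 [[596, 357, 2], [508, 211, 143], [614, 329, 7], [622, 317, 9]]
158 [[587, 347, 0], [506, 210, 134], [519, 207, 127], [620, 317, -3]]
161 [[576, 335, 1], [504, 209, 124], [602, 318, -6], [610, 306, -4]]
164 [[560, 315, 10], [583, 317, -6], [589, 303, -2], [598, 292, -1]]
167 [[556, 311, 2], [571, 303, -4], [578, 291, -1], [587, 280, 0]]
170 [[548, 303, -2], [557, 287, 2], [569, 281, -2], [578, 271, -2]]
173 [[538, 291, -1], [549, 278, 0], [556, 266, 2], [-142, -655, 1064]]
176 [[529, 282, -3], [511, 229, 44], [522, 223, 40], [532, 215, 38]]
179 [[518, 268, 0], [502, 219, 43], [516, 217, 34], [528, 212, 29]]
182 [[509, 258, 0], [502, 222, 28], [516, 219, 20], [524, 209, 21]]
185 [[500, 249, -2], [501, 223, 15], [513, 217, 10], [525, 211, 5]]
188 [[487, 232, 5], [498, 220, 5], [508, 213, 2], [520, 208, -3]]
191 [[478, 222, 5], [488, 210, 6], [503, 208, -4], [511, 198, -4]]
194 [[472, 217, -1], [483, 205, -1], [492, 196, -1], [502, 187, -3]]
(np.float64(236.67654088575063), np.float64(170.49113338472478))
```

View pics/up.png

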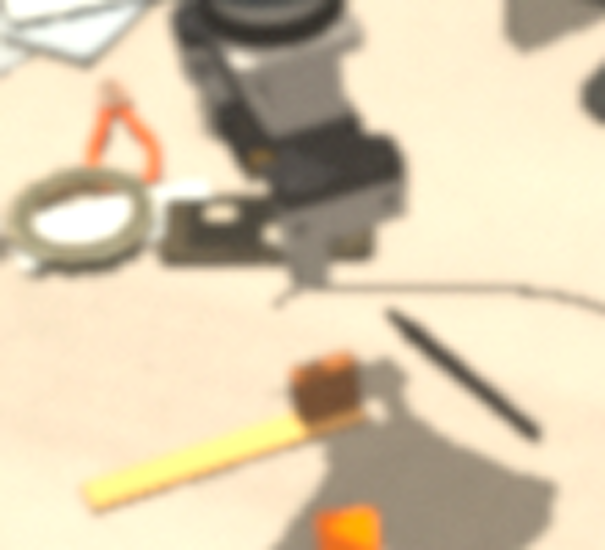

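The picture shows the fingertip at about (236,162), roughly 40–45 mm above the reported TCP height. The reported z is biased, so the fingers closed above the grip. The stick is untouched at (239,182). I'll descend further, straddling the grip, and watch the force.

servo_tool --pt "0 0 0" --pt "0 0 0" --pt "0 0 0" --pt "0 0 30" --pt "0 0 55" --pt "0 0 70" --pt "0 0 80" --pt "0 0 86" --pt "0 0 88" --pt "0 0 88" --spin '[0, 0, 0, 0, 0, 0, 0, 0, 0, 0]' --jaw 0.6

```text
time_s: 5.1
tool_pos: [515.8, 221.6, -16.7]
orientation: [0.0, 0.181, 0.984, 0.0]
ft_force: [0.4, -0.6, 0.4]
gripper_width: 56.4
finger_force: 0.0
```

servo_tool --pt "0 0 4" --pt "0 0 7" --pt "0 0 9" --pt "0 0 9" --spin '[0, 0, 0, 0]'

```text
time_s: 5.5
tool_pos: [515.0, 221.4, -26.5]
orientation: [-0.0, 0.181, 0.984, -0.0]
ft_force: [-1.0, -0.4, 0.4]
gripper_width: 56.1
finger_force: 0.0
```

servo_tool --pt "0 0 0" --pt "0 0 0" --pt "0 0 0" --pt "0 0 0" --pt "0 0 0" --pt "0 0 0" --pt "0 0 0" --spin '[0, 0, 0, 0, 0, 0, 0]' --jaw 0.0 --grip_force 40

```text
time_s: 6.2
tool_pos: [515.3, 221.5, -26.2]
orientation: [0.0, 0.181, 0.984, 0.0]
ft_force: [0.6, 0.8, -0.7]
gripper_width: 13.9
finger_force: 40.0
```

Gripped at 13.9 mm. With the stick flat on the desk, reported z is about −26. Lift and carry it to the infeed line.

servo_tool --pt "0 0 -15" --pt "0 0 -35" --pt "0 0 -50" --pt "-15 -65 -50" --pt "-29 -129 -50" --pt "-43 -194 -50" --pt "-58 -258 -50" --pt "-72 -323 -50" --pt "-87 -387 -50" --pt "-101 -452 -50" --pt "-116 -516 -50" --pt "-116 -516 -50" --spin '[0, 0, 0, 8, 16, 24, 32, 40, 48, 56, 64, 72]'

```text
time_s: 7.4
tool_pos: [451.1, -226.2, 24.9]
orientation: [0.001, 0.726, 0.687, 0.0]
ft_force: [0.9, 0.3, -0.4]
gripper_width: 14.1
finger_force: 40.0
```

servo_tool --pt "-38 -4 0" --pt "-76 -8 0" --pt "-76 -8 0" --pt "-76 -8 0" --pt "-76 -8 0" --pt "-76 -8 0" --spin '[8, 16, 24, 27, 27, 27]'

```text
time_s: 8.0
tool_pos: [439.9, -299.5, 24.3]
orientation: [0.0, 0.865, 0.502, 0.0]
ft_force: [0.8, 1.0, -0.8]
gripper_width: 13.8
finger_force: 40.0
```

```bash
cat > look.py <<'E'
from meas import *
import sys
k=sys.argv[1]; zb=float(sys.argv[2])
O=np.array([566.2,-86.8]); e=np.array([.5,.866]); n=np.array([-.866,.5])
s=get_state(); q=s['orientation']; tx=rot(q)[:,0]; print('t',s['time_s'],'tcp',np.round(s['tool_pos'],1),'head',np.degrees(np.arctan2(tx[1],tx[0])),'ft',np.round(s['ft_force'],1),'w',s['gripper_width'])
g=s['tool_pos'][:2]-O; print('grip tester x,lat',g@e-25,g@n)
for c in ['top','scene']:
    im,d=camera(c); p=camera_params(c); np.savez(f'{c}_{k}.npz',im=im,d=d)
    st,W,r=stick(im,p,zb); b=W-O; x=b@e-25; y=b@n
    hi=x>np.percentile(x,3)
    cs=np.polyfit(x,y,1); print(c,'bar x',x.min().round(1),x.max().round(1),'lat@nose',np.polyval(cs,x.max()).round(1),'slope deg',np.degrees(cs[0]).round(1),'n',len(x))
    v,u=np.nonzero(np.ones(d.shape,bool)); 
    m=hsvof(im).astype(int); mm=(m[...,0]>20)&(m[...,0]<32)&(m[...,1]>85)&(m[...,2]>70); l=np.zeros_like(mm); l[st[1]:st[1]+st[3],st[0]:st[0]+st[2]]=1; v,u=np.nonzero(mm&l&(d>0))
    P=np.array([px2w(p,a,b_,d=d[b_,a]) for a,b_ in zip(u,v)]); x=(P[:,:2]-O)@e-25; f=np.polyfit(x,P[:,2],1); print(' bar z at nose/tail',np.polyval(f,[x.max(),x.min()]).round(1))
T=np.load(f'top_{k}.npz')['im'];S=np.load(f'scene_{k}.npz')['im']
a=cv2.resize(T[140:270,230:400],(400,306),interpolation=cv2.INTER_CUBIC); b=cv2.resize(S[170:300,260:430],(400,306),interpolation=cv2.INTER_CUBIC)
save(f'l{k}.png',np.clip(np.hstack([a,b]).astype(float)*1.8,0,255).astype(np.uint8))
E
python3 look.py 3 56
```

```text
t 8.0 tcp [ 439.9 -299.5   24.3] head 60.27258604475256 ft [ 0.8  1.  -0.8] w 13.819679974822309
grip tester x,lat -272.4032505852532 3.0493747378189795
top bar x -256.0 -126.6 lat@nose 3.8 slope deg -0.1 n 378
 bar z at nose/tail [56.8 57.2]
scene bar x 528.3 608.2 lat@nose 735.0 slope deg 19.9 n 179
 bar z at nose/tail [3.6 4.5]
```

View pics/l3.png

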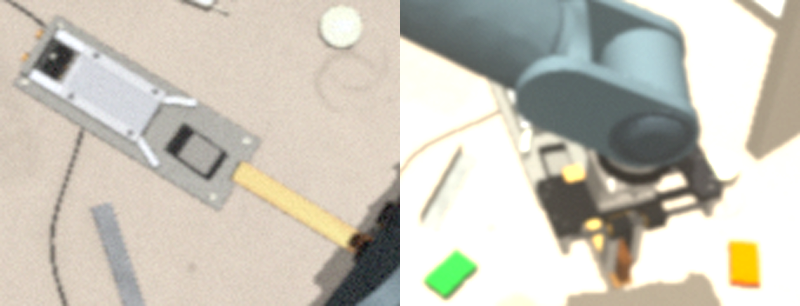

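The left (top) view shows the stick level and in line, its nose just behind the battery at (240,170) in the composite. Lower it to just above the deck and start pushing gently.

servo_tool --pt "0 0 20" --pt "0 0 35" --pt "0 0 40" --pt "0 0 40" --pt "0 0 40" --pt "5 0 40" --pt "10 0 40" --pt "15 0 40" --pt "20 0 40" --pt "25 0 40" --pt "30 0 40" --pt "30 0 40" --spin '[0, 0, 0, 0, 0, 0, 0, 0, 0, 0, 0, 0]'

```text
time_s: 9.3
tool_pos: [454.8, -272.7, -16.3]
orientation: [-0.0, 0.865, 0.502, 0.0]
ft_force: [0.7, -0.5, -0.7]
gripper_width: 13.5
finger_force: 40.0
```

servo_tool --pt "4 0 0" --pt "8 0 0" --pt "12 0 0" --pt "16 0 0" --pt "20 0 0" --pt "24 0 0" --pt "28 0 0" --pt "32 0 0" --pt "36 0 0" --pt "40 0 0" --pt "40 0 0" --pt "40 0 0" --spin '[0, 0, 0, 0, 0, 0, 0, 0, 0, 0, 0, 0]'

```text
time_s: 10.5
tool_pos: [474.3, -238.3, -16.5]
orientation: [-0.0, 0.865, 0.502, -0.0]
ft_force: [-0.7, 0.6, -1.2]
gripper_width: 13.7
finger_force: 40.0
```

```bash
python3 look.py 4 16
```

```text
t 10.5 tcp [ 474.3 -238.3  -16.5] head 60.214967048756115 ft [-0.7  0.6 -1.2] w 13.737098305333573
grip tester x,lat -202.1435371904708 3.8237393534677295
top bar x -182.2 -54.9 lat@nose 5.0 slope deg 0.3 n 343
 bar z at nose/tail [15.5 19.8]
scene bar x 583.9 666.9 lat@nose 751.2 slope deg 19.7 n 182
 bar z at nose/tail [3.  4.8]
```

View pics/l4.png

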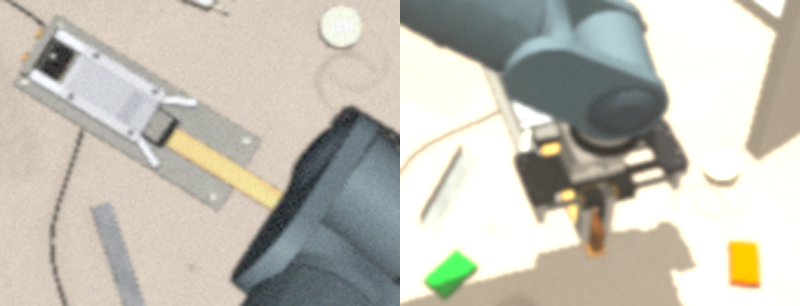

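The battery has entered the tunnel squarely (dark rear edge at (158,130) in the composite). Continue, moving slightly right to centre the bar.

servo_tool --pt "5 0 0" --pt "10 1 0" --pt "15 1 0" --pt "20 2 0" --pt "25 2 0" --pt "30 2 0" --pt "35 2 0" --pt "40 2 0" --pt "45 2 0" --pt "50 2 0" --pt "55 2 0" --pt "58 2 0" --spin '[0, 0, 0, 0, 0, 0, 0, 0, 0, 0, 0, 0]'

```text
time_s: 11.8
tool_pos: [505.3, -189.0, -16.2]
orientation: [0.0, 0.865, 0.502, 0.0]
ft_force: [-0.6, 0.1, -1.0]
gripper_width: 13.7
finger_force: 40.0
```

servo_tool --pt "2 0 0" --pt "4 0 0" --pt "6 0 0" --pt "8 0 0" --pt "10 0 0" --pt "12 0 0" --pt "12 0 0" --pt "12 0 0" --spin '[0, 0, 0, 0, 0, 0, 0, 0]'

```text
time_s: 12.6
tool_pos: [511.1, -178.9, -16.2]
orientation: [-0.0, 0.865, 0.502, 0.0]
ft_force: [-0.2, -0.7, -1.0]
gripper_width: 14.1
finger_force: 40.0
```

servo_tool --pt "1 0 0" --pt "2 0 0" --pt "3 0 0" --pt "4 0 0" --pt "4 0 0" --pt "4 0 0" --spin '[0, 0, 0, 0, 0, 0]'

```text
time_s: 13.2
tool_pos: [512.9, -175.6, -16.2]
orientation: [0.0, 0.865, 0.502, -0.0]
ft_force: [-0.8, -1.5, -0.4]
gripper_width: 13.7
finger_force: 40.0
```

servo_tool --pt "1 0 0" --pt "2 0 0" --pt "3 0 0" --pt "4 0 0" --pt "4 0 0" --pt "4 0 0" --spin '[0, 0, 0, 0, 0, 0]'

```text
time_s: 13.8
tool_pos: [515.0, -171.9, -16.3]
orientation: [-0.0, 0.865, 0.501, 0.0]
ft_force: [-1.7, -0.6, -0.9]
gripper_width: 13.6
finger_force: 40.0
```

servo_tool --pt "0.5 0 0" --pt "1 0 0" --pt "1.5 0 0" --pt "1.5 0 0" --pt "1.5 0 0" --spin '[0, 0, 0, 0, 0]'

```text
time_s: 14.3
tool_pos: [515.7, -170.9, -16.2]
orientation: [0.0, 0.865, 0.502, -0.0]
ft_force: [-2.5, -3.8, -0.1]
gripper_width: 13.4
finger_force: 40.0
```

servo_tool --pt "0.5 0 0" --pt "1 0 0" --pt "1.5 0 0" --pt "1.5 0 0" --spin '[0, 0, 0, 0]'

```text
time_s: 14.7
tool_pos: [516.0, -171.1, -15.9]
orientation: [0.001, 0.865, 0.502, -0.001]
ft_force: [-5.2, -8.3, 1.2]
gripper_width: 13.9
finger_force: 40.0
```

servo_tool --pt "0.5 0 0" --pt "1 0 0" --pt "1.5 0 0" --pt "1.5 0 0" --spin '[0, 0, 0, 0]'

```text
time_s: 15.1
tool_pos: [516.3, -171.2, -15.6]
orientation: [0.002, 0.865, 0.502, -0.002]
ft_force: [-8.3, -13.7, 3.5]
gripper_width: 13.8
finger_force: 40.0
```

The force rises to 16 N with no further travel, so it is at the stop. I back off a little and check the tester picture against the start.

servo_tool --pt "-10 0 0" --pt "-25 0 0" --pt "-45 0 0" --pt "-70 0 0" --pt "-95 0 0" --pt "-120 0 0" --pt "-145 0 0" --pt "-170 0 0" --pt "-190 0 0" --pt "-190 0 0" --spin '[0, 0, 0, 0, 0, 0, 0, 0, 0, 0]'

```text
time_s: 16.1
tool_pos: [421.9, -334.9, -16.2]
orientation: [0.0, 0.866, 0.5, 0.0]
ft_force: [-0.4, -0.4, -0.3]
gripper_width: 13.4
finger_force: 40.0
```

```bash
python3 look.py 5 16; python3 - <<'E'
from h import *
a=np.load('top0.npz')['im'];b=np.load('top_5.npz')['im']
c=[cv2.resize(np.clip(x[150:200,238:304]*2.0,0,255).astype(np.uint8),None,fx=6,fy=6,interpolation=cv2.INTER_CUBIC) for x in (a.astype(float),b.astype(float))]
save('cmp.png',np.hstack(c))
E
```

```text
t 16.1 tcp [ 421.9 -334.9  -16.2] head 59.993408301412664 ft [-0.4 -0.4 -0.3] w 13.414305174047547
grip tester x,lat -311.9734837490472 0.9190283364332288
top bar x -294.0 -166.2 lat@nose 0.9 slope deg -0.7 n 347
 bar z at nose/tail [16.2 16.7]
scene bar x 584.9 666.9 lat@nose 750.6 slope deg 19.3 n 178
 bar z at nose/tail [3.4 4.5]
```

View pics/cmp.png

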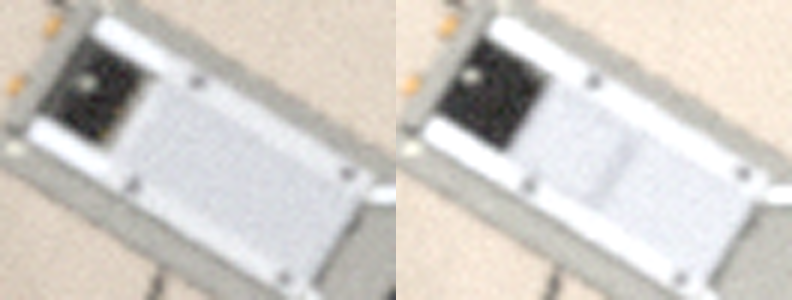

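The contact pin moved back from (88,82) to (74,76) in the crop, about 6 mm. The battery's rear edge shows under the cover at (615,165), so it is home. Now I lay the stick down behind the tester.

servo_tool --pt "-12 0 0" --pt "-25 0 0" --pt "-25 0 4" --pt "-25 0 8" --pt "-25 0 10" --pt "-25 0 10" --pt "-25 0 10" --spin '[0, 0, 0, 0, 0, 0, 0]'

```text
time_s: 16.9
tool_pos: [410.3, -354.4, -26.2]
orientation: [-0.0, 0.865, 0.502, -0.0]
ft_force: [-2.5, 0.5, 2.8]
gripper_width: 13.8
finger_force: 40.0
```

servo_tool --pt "0 0 0" --pt "0 0 0" --pt "0 0 0" --pt "0 0 0" --pt "0 0 0" --pt "0 0 0" --pt "0 0 -20" --pt "0 0 -50" --pt "0 0 -90" --pt "0 0 -130" --pt "0 0 -130" --spin '[0, 0, 0, 0, 0, 0, 0, 0, 0, 0, 0]' --jaw 0.6

```text
time_s: 18.0
tool_pos: [413.3, -358.3, 110.3]
orientation: [0.006, 0.865, 0.502, 0.001]
ft_force: [0.7, -0.4, -0.5]
gripper_width: 56.7
finger_force: 0.0
```

```bash
python3 look.py 6 6; python3 - <<'E'
from h import *
im,d=camera('scene')
p=camera_params('scene'); print(get_state()['gripper_width'])
save('fin.png',np.clip(np.hstack([im[150:330,200:430]*1.6, np.load('top_6.npz')['im'][130:310,240:440]*1.8]),0,255).astype(np.uint8))
E
```

```text
t 18.0 tcp [ 413.3 -358.3  110.3] head 60.203468412280834 ft [ 0.7 -0.4 -0.5] w 56.67967943548921
grip tester x,lat -336.6118424657657 -3.347236989804287
top bar x -321.5 -187.9 lat@nose 1.3 slope deg -0.7 n 356
 bar z at nose/tail [6.1 6.9]
scene bar x 597.7 681.6 lat@nose 755.1 slope deg 19.6 n 180
 bar z at nose/tail [3.5 5. ]
56.33319775560297
```

View pics/fin.png

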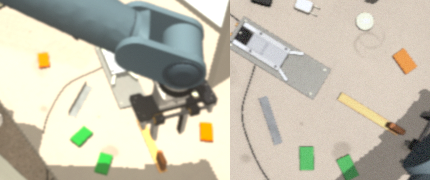

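The final view shows the stick flat with its grip up, about 50 mm clear of the tester (nose at (340,95) in the composite). The gripper is clear above it, and the bystanders have not moved.

```bash
python3 -c "
from workcell import *
print(close_job())"
```

```text
the job is handed in; nothing more can be done
None
```

The battery went through the tunnel to the hard stop with the contact block pushed back, the stick lies flat, grip up, about 50 mm clear of the tester, and the job was handed in at about 18 s; the first grasp missed the grip because the reported tool height was about 40 mm off.

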